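# Put the open movement tray under the dust cover

### The arm

A 6-joint arm with a two-finger parallel gripper is mounted at the origin on the work surface. World frame = base frame: x ahead of the robot, y to its left, z up, the work surface at z = 0. Lengths are in m, angles in rad, forces in N, time in s.
With the tool pointing down it reaches from about 0.375 to 0.9 m from the base axis. Payload 3.1 kg.
Tool frame: the origin (TCP) lies at the very end of the fingers, on their centre line; the grasp point (between the pads) lies 19 mm behind it (manip.tcp_to_grasp is the distance from the TCP to the grasp point, in m); z points along the fingers, y is the line along which they close (so a half turn about z gives the same grasp; the last joint's range is limited). The gripper opens to 85 mm and grips with 20 to 120 N. Pads are 22 mm wide; open, the fingers measure 114 mm over their backs; the gripper's body (76 mm by 85 mm) begins 54 mm behind the grasp point. The pads swing forward as they close: fully open they stand 13 mm farther back than shut.
Start: joints at [1.135, 0.527, 1.433, -0, 1.181, -0.178], TCP at [0.159, 0.604, 0.231] pointing down, gripper open.
Joint ranges: [-3.08, 3.08], [-0.75, 2.2], [0.22, 2.44], [-1.43, 4.57], [0, 2.65], [-2.85, 2.85]. Speed limits (rad/s): [2.79, 2.79, 3.14, 3.14, 3.14, 3.14].

### API

Orientations are given as a unit quaternion [x, y, z, w].
In Python, from station import manip gives the robot as it stands. The module is installed in compiled form; this text tells all that it offers.
- The arm moves only by the tool step_arm, never from a script. Its argument "commands" is one flat list of numbers, 6 for each row, row after row: the shift along the tool's x, y, z in m, then the turn, a rotation vector about the tool's x, y, z in degrees. A call has exactly 10 rows; each row is the pose to reach, as a shift and turn from the pose commanded when the call began, along the tool's axes at that moment; what a row does not reach only later rows make up. A row lasts 1/10 s, in which the tool goes at most 50 mm and 8.59 degrees, less where a joint would pass 70% of its speed; a pose out of reach is approached as far as the arm can. A call with a gripper value outside its range is refused whole. "jaw" is the opening in per cent of the stroke, from 0 (shut) to 100 (fully open), set as the call begins (left out, the last holds). The fingers move at their own pace and stop on an object; "grip_force" is the grip in N (left out, the last holds). Time passes only in rows, so rows that repeat a pose let the fingers close, or fill a call up. It gives the time, the measured TCP pose, the force, the opening and the grip force at its end, in the units of the state.
- manip.sense(): the state, without advancing time (a new reading comes with each control period).
- manip.snapshot(name): name is "side" or "top" or "wrist"; returns a dict with "pixels" (420x560x3 uint8, blue, green, red), "fx", "fy", "cx", "cy" (pixels), "R" (3x3) and "t" (3): a world point X has camera coordinates R X + t; the wrist camera has in their place "mount" (4x4, takes a point from camera to tool coordinates, whose origin is the TCP and whose axes are the flange's). Camera axes: x right, y down, z forward; pixel columns grow to the right and rows downward; lengths in m; the calibration is good to about 2 mm. A picture is of the moment at which its call begins: read the wrist's pose just before it. There is no depth.
- manip.sign_off(): hands the job in; it is judged then, once.
The state is a dict: "t": time; "q": joint angles; "qd": joint speeds; "tau": joint torques, N m; "tcp_pos": TCP position; "tool_rot": TCP orientation; "force": force on the tool from outside, world axes, zero at the start; "ft_torque": the same for the moment, N m; "finger_gap": opening from 0.0 (shut) to 1.0 (fully open); "gripper_force": force on a finger pad.
Only numpy, scipy, OpenCV 4.12 (cv2) and the standard library are available. Lean on these libraries where they do the work, as an engineer would, in place of code of your own. Each camera call takes 0.05 s, during which the arm holds its last target. There are 200 camera calls.

### The job

Lift the open tray with the watch movement by its carrying bar and set it down gently, level, in the one free bay of the dust rack; if the sliding dust cover is over that bay, slide the cover out of the way first. Then slide the dust cover back so that it is centred over the tray and covers all of it. Leave the closed cases and everything else on the bench where they are.

Things in the scene. Friction and masses are not known exactly. Their poses are not given: they have to be found in the camera images.
- tray: black plastic tray with brass watch parts in it, no lid: 100 (its x) x 64 (its y) mm, walls 26 high. A carrying bar crosses over its middle along its y: 12 mm thick, 64 long, 44 to 58 mm above the underside, free below but for thin straps at its ends. Contents up to 14 mm high. Loose, about 0.3 kg; origin: centre of its underside, z up. Works either way round
- rack: fixed wooden dust rack, 136 (its x) x 288 (its y) mm: three equal open-topped bays in a row along y, 90 mm apart, each 112 (x) x 78 (y) mm clear, floor 6 mm and wall tops 22 mm above the bench. An aluminium rail runs over each long side, at x = +-61 mm, 10 mm square, top 76 mm above the bench, 112 mm clear between. Origin: centre of its underside
- bay0 (a point): middle of the floor of the first bay, at the rack's -y end (6 mm above the bench)
- bay1 (a point): middle of the floor of the middle bay
- bay2 (a point): middle of the floor of the last bay, at the rack's +y end
- cover (a joint): where the sliding dust cover stands along the rack's +y, in m: 0 over bay0, 0.09 over bay1, 0.18 over bay2 (stops at 0 and 0.18). A clear plate 132 (rack x) x 88 (rack y) x 4 mm with aluminium edging, lying on the rails, underside 77 mm above the bench. About 2 N moves it and it stays where it is left
- cover_mid (a point): middle of the dust cover's underside, 77 mm above the bench
- cover_grip (a point): the cover's grip: an upright aluminium bar on the middle of the plate, 60 mm long (rack x), 12 mm thick (rack y), 32 mm high, its foot 81 and its top 113 mm above the bench; this point is on its axis, 105 mm above the bench
- case_a: a closed watch-parts case of the same black plastic and plan size as the tray: 100 (its x) x 64 (its y) x 32 mm high, a flat grey lid on top, and the same carrying bar (along its y, 12 mm thick, height 44 to 58 mm). Loose, 0.3 kg; origin at the centre of its underside. Stands in one bay of the rack
- case_b: a closed watch-parts case of the same black plastic and plan size as the tray: 100 (its x) x 64 (its y) x 32 mm high, a flat grey lid on top, and the same carrying bar (along its y, 12 mm thick, height 44 to 58 mm). Loose, 0.3 kg; origin at the centre of its underside. Stands in one bay of the rack
- case_c: a closed watch-parts case of the same black plastic and plan size as the tray: 100 (its x) x 64 (its y) x 32 mm high, a flat grey lid on top, and the same carrying bar (along its y, 12 mm thick, height 44 to 58 mm). Loose, 0.3 kg; origin at the centre of its underside. Stands on the bench, a bystander
- blower: a rubber dust blower standing upright beside the tray, a bulb 48 mm wide narrowing to a spout, 100 mm high; origin under its centre, loose
- oil: an amber oil bottle, 40 mm across, 115 mm high, standing upright beside case_c; origin under its centre, loose
- loupe: a black eye loupe standing on the bench, 44 mm across, 42 mm high; origin under its centre, loose
- driver: a screwdriver lying on the bench, 150 mm long along its x, about 25 mm thick; loose
- dome: a small glass dust dome with a knob, 68 mm across, 58 mm high; origin under its centre, loose
There are look-alikes about, which are no part of the job. What is shaped like the tray but purple is not meant.

How it is judged:
At the end, for the whole second after the job is handed in: The tray stands level on the floor of the free bay (origin within 13 mm of the bay's middle, less than 3 mm off the floor, its length across the row within 0.2 rad), the middle of the dust cover is within 14 mm of the tray's middle seen from above, and both are at rest ((horizontal distance between tray and bay0 below 0.013 m or horizontal distance between tray and bay1 below 0.013 m or horizontal distance between tray and bay2 below 0.013 m) and z of tray in the frame of rack below 0.009 m and angle between tray's own z axis and vertical below 0.06 rad and angle between the x axis of tray and the x axis of rack, either way round below 0.2 rad and horizontal distance between cover_mid and tray below 0.014 m and linear speed of tray below 0.01 m/s and velocity of joint cover between -0.01 and 0.01 m/s); the robot touches nothing.
It fails at once if a closed case in the rack is moved more than 12 mm or tipped (distance of any of case_a, case_b from where it was at the start of the episode above 0.012 m or angle between any of case_a, case_b's own z axis and vertical above 0.3 rad).
It fails at once if the case, blower, bottle, loupe, screwdriver or dome on the bench is moved more than 25 mm or knocked over (distance of any of case_c, blower, oil, loupe, driver, dome from where it was at the start of the episode above 0.025 m or angle between any of case_c, blower, oil, loupe, dome's own z axis and vertical above 0.5 rad).
It fails at once if the open tray is tilted more than 0.35 rad (20 degrees) (angle between tray's own z axis and vertical above 0.35 rad).
It fails at once if the tray is dropped: out of the fingers it falls 10 mm or more (faster than 0.45 m/s) (contact force between the fingers and tray below 0.1 N and linear speed of tray above 0.45 m/s).
It also fails if it takes over 61 s, if anything falls off the work surface, if the arm or the gripper's body presses on something with over 40 N, if the wrist force passes 120 N, or if a joint passes its speed limit or range.

## Working session

There is one attempt and no reset: what is moved stays moved. The work goes in short steps, Python scripts to look and compute and a tool call to move; the robot and the scene stay as the last step left them, time stands still between calls to the robot, and variables do not carry over. Pictures are saved under pics/ and viewed, at most 10 in all, crops included, and the job is handed in when it is done.

Besides the shell and the picture viewer there is one more tool, called as name(argument=value, ...), one argument or row to a line, values as JSON. step_arm: Moves the arm, as the interface text tells. Its arguments: {"type":"object","properties":{"commands":{"type":"array","items":{"type":"number"}},"jaw":{"type":"number"},"grip_force":{"type":"number"}},"required":["commands"]}

```bash
mkdir -p pics; cat > h.py <<'E'
import numpy as np, cv2, json
from station import manip
from scipy.spatial.transform import Rotation as Rn
def snap(name,fn=None):
    s=manip.sense(); d=manip.snapshot(name)
    p=np.array(d.pop("pixels"))
    if fn: cv2.imwrite("pics/"+fn+".png",p); 
    if name=="wrist":
        M=np.array(d["mount"]); T=np.eye(4); T[:3,:3]=Rn.from_quat(s["tool_rot"]).as_matrix(); T[:3,3]=s["tcp_pos"]
        W=np.linalg.inv(T@M); d["R"]=W[:3,:3]; d["t"]=W[:3,3]
    json.dump({k:np.array(d[k]).tolist() for k in("fx","fy","cx","cy","R","t")},open("pics/%s.json"%(fn or name),"w"))
    return p
def cam(fn): return {k:np.array(v) for k,v in json.load(open("pics/%s.json"%fn)).items()}
def pix2w(fn,u,v,z):
    c=cam(fn); R=c["R"]; o=-R.T@c["t"]; r=R.T@np.array([(u-c["cx"])/c["fx"],(v-c["cy"])/c["fy"],1]); return o+r*(z-o[2])/r[2]
def w2pix(fn,X):
    c=cam(fn); p=c["R"]@np.array(X)+c["t"]; return np.array([c["fx"]*p[0]/p[2]+c["cx"],c["fy"]*p[1]/p[2]+c["cy"]])
E
python3 - <<'E'
from h import *
a=snap("top","top1"); b=snap("side","side1")
for f in("top1","side1"):
    c=cam(f); print(f,-c["R"].T@c["t"],c["R"].round(2).tolist(),c["fx"])
cv2.imwrite("pics/top1b.png",cv2.resize(a,(800,600),interpolation=cv2.INTER_CUBIC))
s=manip.sense(); print(s)
E
```

```text
top1 [ 0.36374229 -0.04696986  1.23583866] [[0.02, -1.0, 0.02], [-0.99, -0.03, -0.13], [0.13, -0.02, -0.99]] 463.649914340513
side1 [0.1838575  0.62484752 0.92561143] [[-0.88, -0.48, 0.01], [-0.36, 0.64, -0.68], [0.32, -0.6, -0.73]] 423.4925217915079
{'t': 0.1, 'q': array([ 1.13552396e+00,  5.28388197e-01,  1.43378269e+00, -4.22685392e-05,
        1.18138743e+00, -1.78485985e-01]), 'qd': array([-0.00045519, -0.0014474 , -0.00398477,  0.00085449, -0.00033879,
        0.00054997]), 'tau': array([-4.75727793e-04, -4.43307817e+01, -1.78586161e+01, -3.11705462e-04,
        3.90026369e-03, -1.23881722e-05]), 'tcp_pos': array([0.15843104, 0.60391821, 0.23041954]), 'tool_rot': array([ 1.28032685e-01,  9.91769462e-01, -9.42817215e-04, -2.78267271e-04]), 'force': array([-0.52013992,  0.50200718,  0.03891935]), 'ft_torque': array([-0.01731853,  0.04046916,  0.02465634]), 'gripper_force': 0.0, 'finger_gap': 1.0041721255726244}
```

View pics/top1b.png

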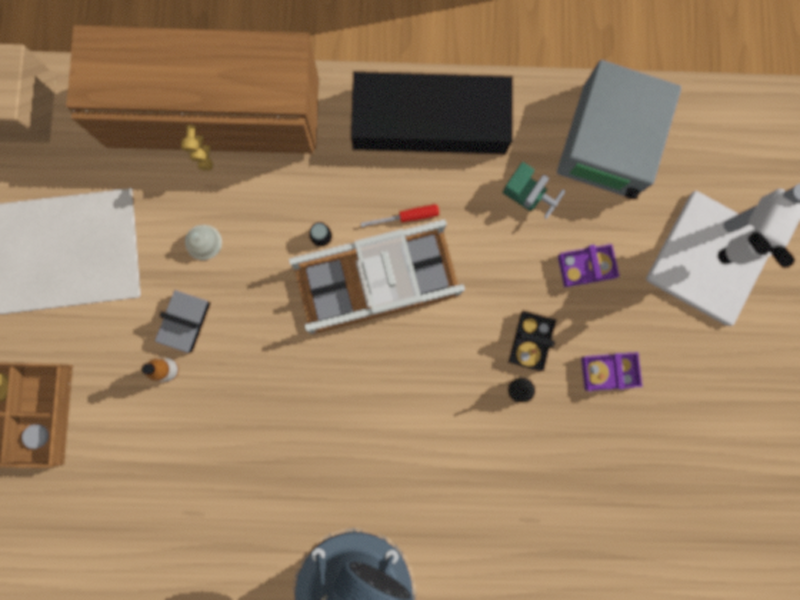

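View pics/side1.png

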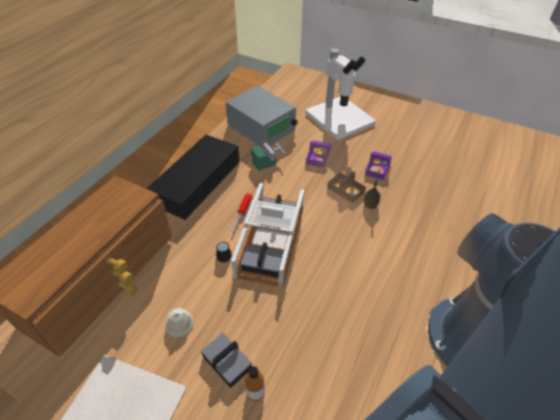

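The top view (800x600) shows these candidates for the tray:
- Black tray with brass parts at (532,342), next to the blower (521,390).
- Purple look-alikes at (588,266) and (612,372).
- Closed, grey-lidded case_c at (183,321), and the rack cases at (330,288) and (428,263).

I choose the black tray at (532,342). The cover seems to stand over the middle bay at (388,272). I'll check both in a close crop.

```bash
python3 - <<'E'
from h import *
a=cv2.imread("pics/top1.png")
A=cv2.resize(a[145:240,195:335],None,fx=5,fy=5,interpolation=cv2.INTER_CUBIC)  #700x475
B=cv2.resize(a[205:290,340:400],None,fx=5,fy=5,interpolation=cv2.INTER_CUBIC)
cv2.imwrite("pics/c1.png",A); 
C=np.zeros((600,800,3),np.uint8)
A2=cv2.resize(a[150:235,200:328],None,fx=4,fy=4,interpolation=cv2.INTER_CUBIC) #512x340
B2=cv2.resize(a[205:290,345:415],None,fx=4,fy=4,interpolation=cv2.INTER_CUBIC) #280x340
C[:340,:512]=A2; C[:340,515:795]=B2
cv2.imwrite("pics/c1.png",C[:345])
E
```

```text
(no output)
```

View pics/c1.png

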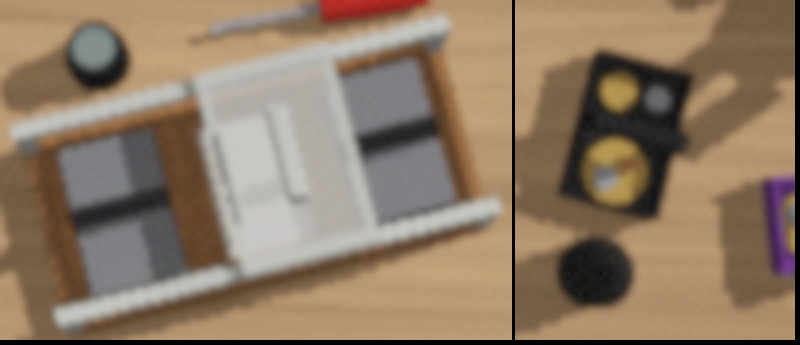

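Crop: the black tray with brass parts, at (625,135), is the right one; its bar ends are at (560,128) and (688,145). The bays at the left (120,205) and right (400,135) hold cases. The middle bay is free and the cover, centred at about (287,160), is mostly over it.

```bash
python3 - <<'E'
from h import *
def P(x,y,z,b=(200,150),o=0): return pix2w("top1",b[0]+(x-o)/4-.375,b[1]+y/4-.375,z)[:2]
rl=[P(15,130,.076),P(445,30,.076),P(495,208,.076),P(65,320,.076)]
print("rail",np.round(rl,3)); rl=np.array(rl)
print("len",np.linalg.norm(rl[0]-rl[1]),np.linalg.norm(rl[3]-rl[2]),"wid",np.linalg.norm(rl[0]-rl[3]))
c=rl.mean(0); d=(rl[1]-rl[0]+rl[2]-rl[3]); d/=np.linalg.norm(d); print("rack c",c,"dir right",d,np.degrees(np.arctan2(d[1],d[0])))
g=[P(272,108,.113),P(298,197,.113)]; print("grip",np.round(g,3),np.mean(g,0), (np.mean(g,0)-c)@d)
cv=np.array([P(198,80,.081),P(330,52,.081),P(380,228,.081),P(240,272,.081)]); print("cover",cv.mean(0),(cv.mean(0)-c)@d)
for n,q in(("case_l",(120,205)),("case_r",(398,135))): X=P(*q,.064); print(n,X,(X-c)@d)
b=(345,205)
t=np.array([P(600,52,.026,b,515),P(692,75,.026,b,515),P(657,217,.026,b,515),P(562,193,.026,b,515)])
print("tray",t.round(3).tolist(),t.mean(0)); 
e=t[1]+t[0]-t[2]-t[3]; print("tray x ang",np.degrees(np.arctan2(e[1],e[0])),np.linalg.norm(t[0]-t[3]),np.linalg.norm(t[0]-t[1]))
bb=[P(582,128,.058,b,515),P(686,143,.058,b,515)]; print("bar",np.round(bb,3),np.mean(bb,0))
print("blower",P(595,270,.05,b,515))
s=manip.sense(); print(Rn.from_quat(s["tool_rot"]).as_matrix().round(3))
E
```

```text
rail [[ 0.581  0.126]
 [ 0.654 -0.146]
 [ 0.539 -0.179]
 [ 0.461  0.089]]
len 0.2814474558711718 0.27978175782070797 wid 0.1253169329152045
rack c [ 0.55868145 -0.02742494] dir right [ 0.26885816 -0.96317978] -74.40366801255256
grip [[ 0.592 -0.037]
 [ 0.537 -0.054]] [ 0.56460369 -0.0454004 ] 0.01890584275538613
cover [ 0.56715105 -0.04672242] 0.020864070807790996
case_l [0.53642053 0.05889911] -0.08913060911148288
case_r [ 0.58669549 -0.11765104] 0.09443576351433527
tray [[0.507, -0.298], [0.493, -0.358], [0.4, -0.335], [0.414, -0.273]] [ 0.4535752  -0.31594236]
tray x ang -14.564100208919703 0.09648346604851814 0.06230243858176004
bar [[ 0.454 -0.279]
 [ 0.446 -0.346]] [ 0.45026287 -0.31277759]
blower [ 0.36463072 -0.28940993]
[[-0.967  0.254 -0.001]
 [ 0.254  0.967 -0.002]
 [ 0.    -0.002 -1.   ]]
```

step_arm(
  commands=[-0.559,-0.5245,0.03,0,0,-30.3,-0.559,-0.5245,0.03,0,0,-30.3,-0.559,-0.5245,0.03,0,0,-30.3,-0.559,-0.5245,0.03,0,0,-30.3,-0.559,-0.5245,0.03,0,0,-30.3,-0.559,-0.5245,0.03,0,0,-30.3,-0.559,-0.5245,0.03,0,0,-30.3,-0.559,-0.5245,0.03,0,0,-30.3,-0.559,-0.5245,0.03,0,0,-30.3,-0.559,-0.5245,0.03,0,0,-30.3],
  jaw=70,
)

```text
t: 1.1
tcp_pos: [0.4219, 0.1843, 0.2118]
tool_rot: [-0.136, 0.991, 0.0, -0.0]
force: [0.4, 0.7, 0.6]
finger_gap: 0.707
gripper_force: 0.0
```

```bash
cat >> h.py <<'E'
def go(x,y,z,ang):
    "shift & turn (tool axes) from measured pose to TCP x,y,z, tool down, tool y at ang deg"
    s=manip.sense(); R=Rn.from_quat(s["tool_rot"]).as_matrix(); a=np.radians(ang)
    Y=np.array([np.cos(a),np.sin(a),0]); Z=np.array([0,0,-1.]); T=np.c_[np.cross(Y,Z),Y,Z]
    print("t",round(s["t"],2),"tcp",s["tcp_pos"].round(4),"yang",np.degrees(np.arctan2(R[1,1],R[0,1])).round(1),"gap",round(s["finger_gap"],3),"f",s["force"].round(1))
    print("shift",(R.T@(np.array([x,y,z])-s["tcp_pos"])).round(4),"turn",np.degrees(Rn.from_matrix(R.T@T).as_rotvec()).round(1))
E
python3 -c "
from h import *
go(.566,-.0455,.2,105.6)"
```

```text
t 1.1 tcp [0.4219 0.1843 0.2118] yang 105.6 gap 0.707 f [0.4 0.7 0.6]
shift [-0.077  -0.2601  0.0118] turn [ 0. -0. -0.]
```

step_arm(
  commands=[-0.039,-0.13,0.006,0,0,0,-0.077,-0.26,0.012,0,0,0,-0.077,-0.26,0.012,0,0,0,-0.077,-0.26,0.012,0,0,0,-0.077,-0.26,0.012,0,0,0,-0.077,-0.26,0.012,0,0,0,-0.077,-0.26,0.012,0,0,0,-0.077,-0.26,0.012,0,0,0,-0.077,-0.26,0.012,0,0,0,-0.077,-0.26,0.012,0,0,0],
)

```text
t: 2.1
tcp_pos: [0.5644, -0.0418, 0.2]
tool_rot: [-0.137, 0.991, 0.0, -0.0]
force: [-0.1, 0.8, -0.7]
finger_gap: 0.699
gripper_force: 0.0
```

```bash
python3 -c "
from h import *
go(.566,-.0455,.087,105.6)
a=snap('wrist','w1'); print(w2pix('w1',[.565,-.0455,.113]))"
```

```text
t 2.1 tcp [ 0.5644 -0.0418  0.2   ] yang 105.7 gap 0.699 f [-0.1  0.8 -0.7]
shift [-0.0007 -0.0041  0.113 ] turn [ 0.  -0.   0.1]
[278.16889513 211.0220306 ]
```

View pics/w1.png

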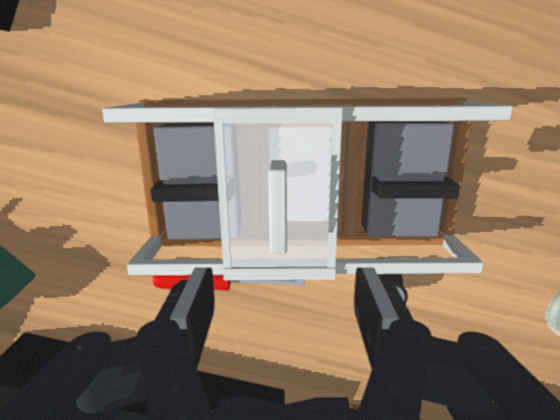

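Wrist view: the cover grip runs along column 278 (rows 165–250), inside the cover, whose corners are (217,113), (340,113), (335,275) and (223,275). Cases fill the left and right bays, and the fingers straddle the grip column.

```bash
python3 - <<'E'
from h import *
f="w1"
for uv,z in(((278,170),.113),((278,253),.113)): print("grip",pix2w(f,*uv,z))
cv=np.array([pix2w(f,u,v,.081)[:2] for u,v in((217,110),(340,110),(335,277),(223,277))]);print("cover",cv.mean(0))
r=np.array([pix2w(f,u,v,.076)[:2] for u,v in((107,109),(508,107),(480,262),(131,262))]);print("rail",r.round(3).tolist(),r.mean(0),np.linalg.norm(r[0]-r[1]),np.linalg.norm(r[2]-r[3]))
d=r[0]-r[1]+r[3]-r[2];d/=np.linalg.norm(d);print(d,np.degrees(np.arctan2(d[1],d[0])),(cv.mean(0)-r.mean(0))@d)
for n,u,v in(("caseR",189,190),("caseL",415,187)): X=pix2w(f,u,v,.064)[:2]; print(n,X,(X-r.mean(0))@d)
E
```

```text
grip [ 0.53838622 -0.05295125  0.113     ]
grip [ 0.59446575 -0.03749346  0.113     ]
cover [ 0.56746566 -0.0448057 ]
rail [[0.537, -0.178], [0.46, 0.092], [0.576, 0.125], [0.652, -0.145]] [ 0.55620908 -0.02644132] 0.2801963315075648 0.28022907063036173
[ 0.27269427 -0.96210074] -74.17534529328846 0.02073799401686124
caseR [ 0.58403024 -0.1134859 ] 0.09133232744785051
caseL [0.53381946 0.05627   ] -0.08568214368974628
```

step_arm(
  commands=[-0.001,-0.004,0.035,0,0,0,-0.001,-0.004,0.07,0,0,0,-0.001,-0.004,0.095,0,0,0,-0.001,-0.004,0.11,0,0,0,-0.001,-0.004,0.112,0,0,0,-0.001,-0.004,0.112,0,0,0,-0.001,-0.004,0.112,0,0,0,-0.001,-0.004,0.112,0,0,0,-0.001,-0.004,0.112,0,0,0,-0.001,-0.004,0.112,0,0,0],
  jaw=50,
)

```text
t: 3.15
tcp_pos: [0.5677, -0.0472, 0.0886]
tool_rot: [-0.136, 0.991, -0.0, 0.001]
force: [0.6, -0.0, -0.0]
finger_gap: 0.497
gripper_force: 0.0
```

step_arm(
  commands=[0,0,0,0,0,0,0,0,0,0,0,0,0,0,0,0,0,0,0,0,0,0,0,0,0,0,0,0,0,0,0,0,0,0,0,0,0,0,0,0,0,0,0,-0.005,0,0,0,0,0,-0.015,0,0,0,0,0,-0.025,0,0,0,0],
  jaw=0,
  grip_force=20,
)

```text
t: 4.15
tcp_pos: [0.5745, -0.0719, 0.0882]
tool_rot: [-0.136, 0.991, -0.0, 0.0]
force: [-1.3, 1.9, 4.2]
finger_gap: 0.135
gripper_force: 25.0
```

step_arm(
  commands=[0,-0.01,0,0,0,0,0,-0.02,0,0,0,0,0,-0.03,0,0,0,0,0,-0.037,0,0,0,0,0,-0.041,0,0,0,0,0,-0.041,0,0,0,0,0,-0.041,0,0,0,0,0,-0.041,0,0,0,0,0,-0.041,0,0,0,0,0,-0.041,0,0,0,0],
)

```text
t: 5.15
tcp_pos: [0.5857, -0.1109, 0.0882]
tool_rot: [-0.136, 0.991, -0.0, 0.001]
force: [1.3, -0.8, 3.1]
finger_gap: 0.133
gripper_force: 25.0
```

step_arm(
  commands=[0,0,0,0,0,0,0,0,0,0,0,0,0,0,0,0,0,0,0,0,0,0,0,0,0,0,0,0,0,0,0,0,-0.03,0,0,0,0,0,-0.07,0,0,0,0,0,-0.12,0,0,0,0,0,-0.15,0,0,0,0,0,-0.15,0,0,0],
  jaw=60,
)

```text
t: 6.15
tcp_pos: [0.5882, -0.1117, 0.2435]
tool_rot: [-0.136, 0.991, -0.003, 0.005]
force: [-0.3, -1.9, 0.2]
finger_gap: 0.601
gripper_force: 0.0
```

```bash
python3 -c "
from h import *
go(.4515,-.3145,.23,-14.5)"
```

```text
t 6.15 tcp [ 0.5882 -0.1117  0.2435] yang 105.6 gap 0.601 f [-0.3 -1.9  0.2]
shift [ 0.1863 -0.1585  0.0129] turn [  0.3   0.7 120.1]
```

step_arm(
  commands=[0.186,-0.158,0.013,0,0,120,0.186,-0.158,0.013,0,0,120,0.186,-0.158,0.013,0,0,120,0.186,-0.158,0.013,0,0,120,0.186,-0.158,0.013,0,0,120,0.186,-0.158,0.013,0,0,120,0.186,-0.158,0.013,0,0,120,0.186,-0.158,0.013,0,0,120,0.186,-0.158,0.013,0,0,120,0.186,-0.158,0.013,0,0,120],
)

```text
t: 7.15
tcp_pos: [0.4477, -0.3123, 0.2238]
tool_rot: [0.579, 0.815, 0.0, -0.001]
force: [0.3, -0.9, 0.3]
finger_gap: 0.598
gripper_force: 0.0
```

```bash
python3 -c "
from h import *
go(.4515,-.3145,.2,-14.5)"
```

```text
t 7.15 tcp [ 0.4477 -0.3123  0.2238] yang 19.3 gap 0.598 f [ 0.3 -0.9  0.3]
shift [-0.0033  0.0029  0.0238] turn [-0.1 -0.1 33.8]
```

step_arm(
  commands=[-0.003,0.003,0.024,0,0,33.8,-0.003,0.003,0.024,0,0,33.8,-0.003,0.003,0.024,0,0,33.8,-0.003,0.003,0.024,0,0,33.8,-0.003,0.003,0.024,0,0,33.8,-0.003,0.003,0.024,0,0,33.8,-0.003,0.003,0.024,0,0,33.8,-0.003,0.003,0.024,0,0,33.8,-0.003,0.003,0.024,0,0,33.8,-0.003,0.003,0.024,0,0,33.8],
  jaw=60,
)

```text
t: 8.15
tcp_pos: [0.4523, -0.3147, 0.201]
tool_rot: [0.789, 0.615, -0.0, 0.0]
force: [-0.0, -0.1, -0.1]
finger_gap: 0.599
gripper_force: 0.0
```

```bash
python3 -c "
from h import *
go(.4515,-.3145,.2,-14.5)
a=snap('wrist','w2'); print(w2pix('w2',[.4515,-.3145,.058]))"
```

```text
t 8.15 tcp [ 0.4523 -0.3147  0.201 ] yang -14.1 gap 0.599 f [-0.  -0.1 -0.1]
shift [-0.     -0.0008  0.001 ] turn [0.  0.  0.4]
[281.90396758 189.23243629]
```

View pics/w2.png

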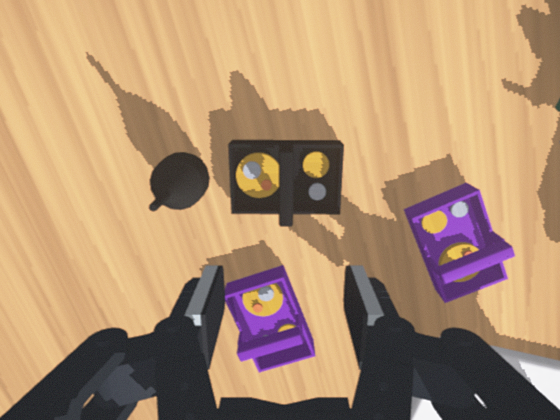

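Wrist view: the black tray's top-rim corners are (230,142), (342,140), (341,214) and (231,214). Its bar is at column 287, the blower is at (180,180), and the purple look-alikes are clear below and to the right.

```bash
python3 - <<'E'
from h import *
f="w2"
r=np.array([pix2w(f,u,v,.026)[:2] for u,v in((230,142),(342,140),(341,214),(231,214))]);print(r.round(3).tolist(),r.mean(0))
e=r[1]-r[0]+r[2]-r[3];print(np.degrees(np.arctan2(e[1],e[0])),np.linalg.norm(r[1]-r[0]))
for v in(152,225): print("bar",pix2w(f,287,v,.058))
print("purple near",pix2w(f,283,268,.026),"blower",pix2w(f,178,180,.05))
go(*r.mean(0),.034,-14.3)
E
```

```text
[[0.416, -0.272], [0.51, -0.294], [0.496, -0.36], [0.398, -0.335]] [ 0.45493824 -0.3149851 ]
-13.642998878347031 0.09591378842577863
bar [ 0.46274726 -0.28627327  0.058     ]
bar [ 0.44800245 -0.3454985   0.058     ]
purple near [ 0.43067767 -0.40024578  0.026     ] blower [ 0.37028339 -0.28832806  0.05      ]
t 8.2 tcp [ 0.4523 -0.3147  0.201 ] yang -14.1 gap 0.595 f [-1.4  0.3  0.1]
shift [0.0004 0.0026 0.167 ] turn [0.  0.  0.2]
```

step_arm(
  commands=[0.001,0.003,0.04,0,0,0,0.001,0.003,0.08,0,0,0,0.001,0.003,0.115,0,0,0,0.001,0.003,0.14,0,0,0,0.001,0.003,0.155,0,0,0,0.001,0.003,0.163,0,0,0,0.001,0.003,0.167,0,0,0,0.001,0.003,0.167,0,0,0,0.001,0.003,0.167,0,0,0,0.001,0.003,0.167,0,0,0],
  jaw=50,
)

```text
t: 9.2
tcp_pos: [0.4559, -0.3149, 0.0349]
tool_rot: [0.789, 0.615, 0.0, 0.001]
force: [-0.4, 0.6, -0.5]
finger_gap: 0.501
gripper_force: 0.0
```

step_arm(
  commands=[0,0,0,0,0,0,0,0,0,0,0,0,0,0,0,0,0,0,0,0,0,0,0,0,0,0,0,0,0,0,0,0,0,0,0,0,0,0,0,0,0,0,0,0,0,0,0,0,0,0,0,0,0,0,0,0,0,0,0,0],
  jaw=0,
  grip_force=40,
)

```text
t: 10.2
tcp_pos: [0.4554, -0.3145, 0.0346]
tool_rot: [0.789, 0.615, -0.0, 0.0]
force: [-2.2, 0.1, 6.7]
finger_gap: 0.13
gripper_force: 40.4
```

step_arm(
  commands=[0,0,-0.005,0,0,0,0,0,-0.015,0,0,0,0,0,-0.03,0,0,0,0,0,-0.05,0,0,0,0,0,-0.075,0,0,0,0,0,-0.1,0,0,0,0,0,-0.125,0,0,0,0,0,-0.145,0,0,0,0,0,-0.155,0,0,0,0,0,-0.16,0,0,0],
)

```text
t: 11.2
tcp_pos: [0.4556, -0.3145, 0.1949]
tool_rot: [0.789, 0.615, 0.0, 0.001]
force: [0.8, 0.1, -3.2]
finger_gap: 0.128
gripper_force: 39.2
```

```bash
python3 -c "
from h import *
go(.5575,-.027,.19,15.8)
snap('wrist','w3')"
```

```text
t 11.2 tcp [ 0.4556 -0.3145  0.1949] yang -14.2 gap 0.128 f [ 0.8  0.1 -3.2]
shift [0.3037 0.0286 0.0048] turn [  0.1   0.  -30. ]
```

View pics/w3.png

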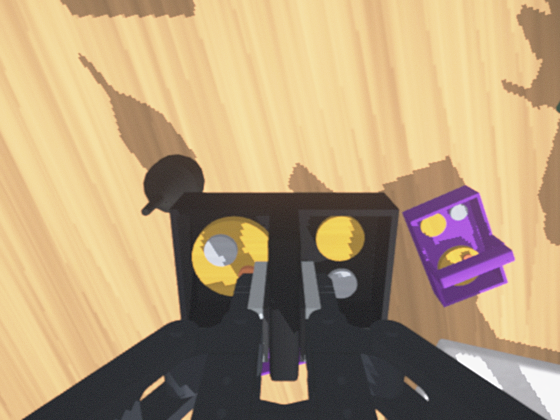

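Wrist view: the tray hangs level from the fingers at (285,300), with the blower still upright at (175,185). Next I carry it above the middle bay.

step_arm(
  commands=[0.01,0.001,0.001,0,0,-1,0.035,0.003,0.002,0,0,-3,0.07,0.007,0.003,0,0,-6,0.11,0.01,0.004,0,0,-10,0.15,0.014,0.005,0,0,-14,0.19,0.018,0.005,0,0,-18,0.23,0.022,0.005,0,0,-22,0.265,0.025,0.005,0,0,-26,0.29,0.027,0.005,0,0,-29,0.304,0.029,0.005,0,0,-30],
)

```text
t: 12.25
tcp_pos: [0.557, -0.0237, 0.1874]
tool_rot: [0.601, 0.799, -0.0, -0.002]
force: [0.2, -0.4, -3.1]
finger_gap: 0.131
gripper_force: 39.2
```

step_arm(
  commands=[0,0,0,0,0,0,0,0,0,0,0,0,0,0,0,0,0,0,0,0,0,0,0,0,0,0,0,0,0,0,0,0,0,0,0,0,0,0,0,0,0,0,0,0,0,0,0,0,0,0,0,0,0,0,0,0,0,0,0,0],
)

```text
t: 13.25
tcp_pos: [0.5579, -0.0267, 0.189]
tool_rot: [0.603, 0.798, 0.0, 0.0]
force: [0.7, 0.1, -4.1]
finger_gap: 0.135
gripper_force: 39.2
```

```bash
python3 - <<'E'
from h import *
go(.5575,-.027,.043,15.8)
a=snap('wrist','w4'); b=snap('top','top2')
C=np.zeros((420,800,3),np.uint8); C[:,:480]=a[:,40:520]
C[:375,485:800]=cv2.resize(b[150:255,235:323],(314,375),interpolation=cv2.INTER_CUBIC)[:, :315] if 0 else cv2.resize(b[145:250,225:313],(315,375),interpolation=cv2.INTER_CUBIC)
cv2.imwrite("pics/c4.png",C)
E
```

```text
t 13.25 tcp [ 0.5579 -0.0267  0.189 ] yang 15.8 gap 0.135 f [ 0.7  0.1 -4.1]
shift [-0.0002 -0.0005  0.146 ] turn [0. 0. 0.]
```

View pics/c4.png

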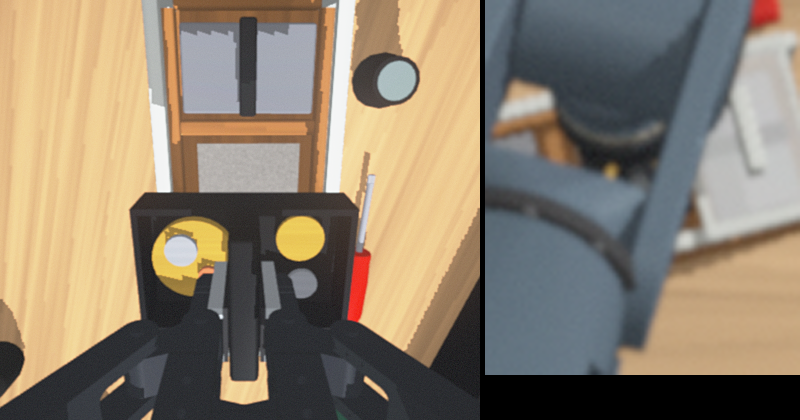

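Wrist view: the middle bay is free, with a light liner at (248,167) in the crop. The partition to the left case is at row 128, and that case's bar is at column 248. The tray's far rim runs from (147,193) to (345,193). The top crop shows the cover parked clear over the right bay.

```bash
python3 - <<'E'
from h import *
f="w4"; a=np.radians(15.8); ex=np.array([np.cos(a),np.sin(a)]); ey=np.array([-ex[1],ex[0]])  # ey toward left case
s=manip.sense()["tcp_pos"][:2]
def q(n,u,v,z):
    X=pix2w(f,u+40,v,z)[:2]-s; print(n,"x %.4f y %.4f"%(X@ex,X@ey))
q("part far",245,122,.022);q("part near",245,136,.022)
q("liner L",197,150,.006);q("liner R",299,150,.006)
q("wall L in",178,122,.022);q("wall R in",312,122,.022)
q("railL in",172,130,.076);q("railR in",327,130,.076)
q("case bar far",248,18,.064);q("case bar near",248,115,.064)
q("case TL",183,24,.038);q("case TR",316,24,.038);q("case BL",181,114,.038);q("case BR",313,114,.038)
q("tray rim L",146,193,.180);q("tray rim R",346,193,.180)
q("tray rim L",131,208,.180);q("tray rim R",358,208,.180)
E
```

```text
part far x 0.0017 y 0.0500
part near x 0.0017 y 0.0386
liner L x -0.0407 y 0.0240
liner R x 0.0496 y 0.0241
wall L in x -0.0533 y 0.0500
wall R in x 0.0567 y 0.0501
railL in x -0.0483 y 0.0504
railR in x 0.0575 y 0.0504
case bar far x 0.0034 y 0.1210
case bar near x 0.0037 y 0.0593
case TL x -0.0430 y 0.1208
case TR x 0.0525 y 0.1208
case BL x -0.0478 y 0.0578
case BR x 0.0542 y 0.0578
tray rim L x -0.0411 y 0.0370
tray rim R x 0.0444 y 0.0370
tray rim L x -0.0481 y 0.0302
tray rim R x 0.0502 y 0.0303
```

step_arm(
  commands=[0,0.0025,0.01,0,0,0,0,0.0025,0.03,0,0,0,0,0.0025,0.055,0,0,0,0,0.0025,0.08,0,0,0,0,0.0025,0.1,0,0,0,0,0.0025,0.115,0,0,0,0,0.0025,0.125,0,0,0,0,0.0025,0.13,0,0,0,0,0.0025,0.13,0,0,0,0,0.0025,0.13,0,0,0],
)

```text
t: 14.35
tcp_pos: [0.5609, -0.0262, 0.0594]
tool_rot: [0.603, 0.798, 0.0, 0.001]
force: [-0.0, -0.5, -3.7]
finger_gap: 0.134
gripper_force: 39.2
```

step_arm(
  commands=[0,0,0.003,0,0,0,0,0,0.006,0,0,0,0,0,0.009,0,0,0,0,0,0.012,0,0,0,0,0,0.014,0,0,0,0,0,0.015,0,0,0,0,0,0.016,0,0,0,0,0,0.017,0,0,0,0,0,0.017,0,0,0,0,0,0.017,0,0,0],
)

```text
t: 15.35
tcp_pos: [0.5603, -0.0261, 0.042]
tool_rot: [0.603, 0.798, -0.0, -0.0]
force: [-0.3, -0.9, -4.3]
finger_gap: 0.131
gripper_force: 39.2
```

step_arm(
  commands=[0,0,0.0005,0,0,0,0,0,0.001,0,0,0,0,0,0.0015,0,0,0,0,0,0.002,0,0,0,0,0,0.002,0,0,0,0,0,0.002,0,0,0,0,0,0.002,0,0,0,0,0,0.002,0,0,0,0,0,0.002,0,0,0,0,0,0.002,0,0,0],
)

```text
t: 16.35
tcp_pos: [0.5604, -0.0261, 0.0406]
tool_rot: [0.603, 0.798, 0.0, 0.0]
force: [-2.0, 0.2, 5.5]
finger_gap: 0.129
gripper_force: 40.4
```

step_arm(
  commands=[0,0,0,0,0,0,0,0,0,0,0,0,0,0,0,0,0,0,0,0,0,0,0,0,0,0,0,0,0,0,0,0,0,0,0,0,0,0,-0.02,0,0,0,0,0,-0.05,0,0,0,0,0,-0.09,0,0,0,0,0,-0.13,0,0,0],
  jaw=45,
)

```text
t: 17.35
tcp_pos: [0.5597, -0.026, 0.1708]
tool_rot: [0.603, 0.798, -0.0, -0.001]
force: [0.8, 0.4, 0.2]
finger_gap: 0.452
gripper_force: 0.0
```

```bash
python3 - <<'E'
from h import *
go(.5858,-.111,.22,105.7)
E
```

```text
t 17.35 tcp [ 0.5597 -0.026   0.1708] yang 15.8 gap 0.452 f [0.8 0.4 0.2]
shift [-0.0889  0.0018 -0.0492] turn [ -0.   -0.1 -89.9]
```

step_arm(
  commands=[0,0.002,-0.03,0,0,-8,-0.089,0.002,-0.03,0,0,-90,-0.089,0.002,-0.03,0,0,-90,-0.089,0.002,-0.03,0,0,-90,-0.089,0.002,-0.03,0,0,-90,-0.089,0.002,-0.03,0,0,-90,-0.089,0.002,-0.03,0,0,-90,-0.089,0.002,-0.03,0,0,-90,-0.089,0.002,-0.03,0,0,-90,-0.089,0.002,-0.03,0,0,-90],
  jaw=50,
)

```text
t: 18.35
tcp_pos: [0.5863, -0.1111, 0.1998]
tool_rot: [-0.099, 0.995, 0.0, -0.0]
force: [0.1, 0.6, -0.1]
finger_gap: 0.5
gripper_force: 0.0
```

```bash
python3 - <<'E'
from h import *
go(.5858,-.111,.2,105.7)
E
```

```text
t 18.35 tcp [ 0.5863 -0.1111  0.1998] yang 101.3 gap 0.5 f [ 0.1  0.6 -0.1]
shift [ 0.0004  0.0002 -0.0002] turn [ 0.  -0.  -4.4]
```

step_arm(
  commands=[0,0,0,0,0,-4.4,0,0,0,0,0,-4.4,0,0,0,0,0,-4.4,0,0,0,0,0,-4.4,0,0,0,0,0,-4.4,0,0,0,0,0,-4.4,0,0,0,0,0,-4.4,0,0,0,0,0,-4.4,0,0,0,0,0,-4.4,0,0,0,0,0,-4.4],
)

```text
t: 19.35
tcp_pos: [0.5865, -0.1111, 0.2]
tool_rot: [-0.134, 0.991, 0.0, -0.0]
force: [0.6, 0.5, -0.4]
finger_gap: 0.497
gripper_force: 0.0
```

```bash
python3 -c "
from h import *
go(.5858,-.111,.088,105.7)
snap('wrist','w5')"
```

```text
t 19.35 tcp [ 0.5865 -0.1111  0.2   ] yang 105.4 gap 0.497 f [ 0.6  0.5 -0.4]
shift [0.0006 0.0003 0.112 ] turn [ 0.  -0.  -0.3]
```

View pics/w5.png

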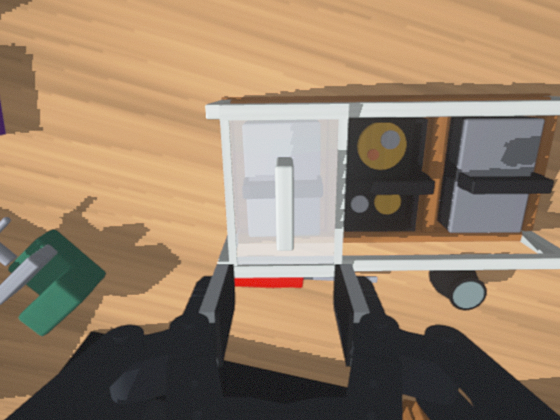

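Wrist view: the tray is seated in the middle bay, with its bar end at (433,185) and right rim at column about 423. The cover is parked to the left, its grip at column 285 (rows 160–250).

```bash
python3 - <<'E'
from h import *
f="w5"; a=np.radians(105.7); ey=np.array([np.cos(a),np.sin(a)]); s=manip.sense()["tcp_pos"][:2]
def q(n,u,v,z):
    X=pix2w(f,u,v,z)[:2]-s; print(n,"y %.4f x %.4f"%(X@ey,X@[ey[1],-ey[0]]))
q("grip top a",285,168,.113);q("grip top b",285,249,.113)
q("tray rim R far",423,120,.032);q("tray rim R near",421,232,.032);q("bar end",433,185,.064)
q("part",430,120,.022);q("caseL bar L",458,182,.064);q("caseL bar R",552,185,.064)
E
```

```text
grip top a y 0.0009 x -0.0293
grip top b y 0.0006 x 0.0271
tray rim R far y 0.1147 x -0.0503
tray rim R near y 0.1244 x 0.0495
bar end y 0.1164 x -0.0038
part y 0.1243 x -0.0492
caseL bar L y 0.1356 x -0.0061
caseL bar R y 0.2093 x -0.0032
```

step_arm(
  commands=[0,0,0.035,0,0,0,0,0,0.07,0,0,0,0,0,0.095,0,0,0,0,0,0.108,0,0,0,0,0,0.111,0,0,0,0,0,0.111,0,0,0,0,0,0.111,0,0,0,0,0,0.111,0,0,0,0,0,0.111,0,0,0,0,0,0.111,0,0,0],
)

```text
t: 20.4
tcp_pos: [0.5869, -0.1113, 0.0897]
tool_rot: [-0.134, 0.991, -0.0, 0.001]
force: [0.0, 0.3, -0.0]
finger_gap: 0.498
gripper_force: 0.0
```

step_arm(
  commands=[0,0,0,0,0,0,0,0,0,0,0,0,0,0,0,0,0,0,0,0,0,0,0,0,0,0,0,0,0,0,0,0,0,0,0,0,0,0,0,0,0,0,0,0,0,0,0,0,0,0,0,0,0,0,0,0,0,0,0,0],
  jaw=0,
  grip_force=20,
)

```text
t: 21.4
tcp_pos: [0.5866, -0.1112, 0.0892]
tool_rot: [-0.134, 0.991, -0.0, 0.0]
force: [-0.9, -0.1, 3.8]
finger_gap: 0.139
gripper_force: 24.7
```

step_arm(
  commands=[0,0.005,0,0,0,0,0,0.015,0,0,0,0,0,0.03,0,0,0,0,0,0.045,0,0,0,0,0,0.06,0,0,0,0,0,0.073,0,0,0,0,0,0.082,0,0,0,0,0,0.087,0,0,0,0,0,0.087,0,0,0,0,0,0.087,0,0,0,0],
)

```text
t: 22.4
tcp_pos: [0.5619, -0.0251, 0.0891]
tool_rot: [-0.134, 0.991, 0.001, -0.001]
force: [-2.1, -0.1, 7.3]
finger_gap: 0.136
gripper_force: 24.9
```

step_arm(
  commands=[0,0,0,0,0,0,0,0,0,0,0,0,0,0,0,0,0,0,0,0,0,0,0,0,0,0,0,0,0,0,0,0,0,0,0,0,0,0,-0.03,0,0,0,0,0,-0.07,0,0,0,0,0,-0.11,0,0,0,0,0,-0.13,0,0,0],
  jaw=50,
)

```text
t: 23.4
tcp_pos: [0.5651, -0.0277, 0.2225]
tool_rot: [-0.134, 0.991, -0.001, 0.003]
force: [-0.1, 1.0, -0.2]
finger_gap: 0.496
gripper_force: 0.0
```

```bash
python3 -c "
from h import *
go(.5858,-.111,.088,105.7)
snap('wrist','w6')"
```

```text
t 23.4 tcp [ 0.5651 -0.0277  0.2225] yang 105.4 gap 0.496 f [-0.1  1.  -0.2]
shift [ 0.0028 -0.0855  0.1348] turn [-0.2  0.3 -0.3]
```

View pics/w6.png

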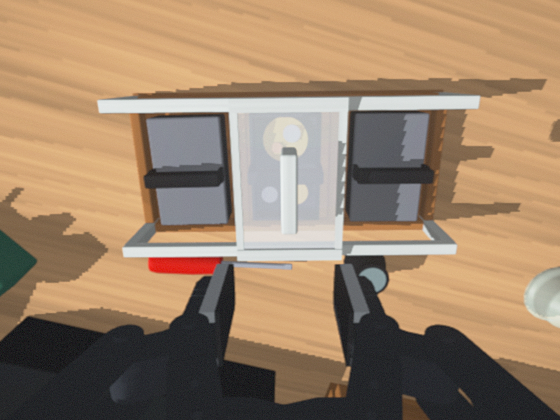

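Wrist view: the cover spans columns 233–347, with its grip at 289. The tray shows through it at columns 247–330, so it is centred, and the cases look undisturbed. The arm is clear, so I'm handing in.

```bash
python3 -c "
from station import manip
print(manip.sign_off())"
```

```text
the job is handed in; nothing more can be done
None
```

The tray is set down level in the middle bay, the dust cover is slid back centred over it (about 2 mm off by the last image), nothing else was seen to move, and the job was handed in at about 23 s; the sign-off gave no verdict.

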